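Put the display loader away in the counter drawer

ROBOT

A 7-joint arm with a two-finger parallel gripper is mounted at the origin on the work surface. World frame = base frame: x ahead of the robot, y to its left, z up, the work surface at z = 0. Lengths are in m, angles in rad, forces in N, time in s.
With the tool pointing down it reaches from about 0.4 to 0.875 m from the base axis. Payload 19.3 kg.
Tool frame: the origin (TCP) lies between the finger pads; the fingertips stand bot.tcp_to_tips ahead of it and the grasp point (between the pads) lies 3 mm ahead of it (bot.tcp_to_tips is the distance from the TCP to the fingertips, in m); x points along the fingers, y is the direction in which the jaws open and shut, and the axes are right-handed (so a half turn about x gives the same grasp; the last joint's range is limited). The gripper opens to 85 mm and grips with 20 to 120 N. Pads are 22 mm wide; open, the fingers measure 114 mm over their backs; the gripper's body (76 mm by 85 mm) begins 54 mm behind the grasp point. The pads swing forward as they close: fully open they stand 13 mm farther back than shut.
Start: joints at [-1.212, 0.521, -0.036, 1.599, 0.021, 1.021, -0.113], TCP at [0.26, 0.568, 0.253] pointing down, gripper open.
Joint ranges: [-2.91, 2.91], [-0.3, 2.13], [-1.5, 1.42], [0.17, 2.43], [-1.26, 4.41], [0.16, 1.93], [-2.52, 2.52]. Speed limits (rad/s): [1.89, 1.89, 2.39, 2.39, 3.01, 3.01, 3.01].

INTERFACE

Orientations are given as [roll, pitch, yaw] about the fixed x, y, z axes, in that order (R = Rz(yaw) Ry(pitch) Rx(roll)).
In Python, from workcell import bot, eyes gives the robot as it stands. The module is installed in compiled form; this text tells all that it offers.
- The arm moves only by the tool step_arm, never from a script. Its argument "targets" is a list that holds one entry, the list of rows, each a list of 7 numbers: the shift along the tool's x, y, z in cm, then the turn, a rotation vector about the tool's x, y, z in rad, then the opening, from 0 (shut) to 1 (fully open). A call has 1 to 10 rows; each row is the pose to reach, as a shift and turn from the pose measured when the call began, along the tool's axes at that moment; what a row does not reach only later rows make up. A row lasts 1/10 s, in which the tool goes at most 50 mm and 8.59 degrees, less where a joint would pass 70% of its speed; a pose out of reach is approached as far as the arm can. A call with a gripper value outside its range is refused whole. The fingers move at their own pace and stop on an object; "grip_force" is the grip in N (left out, the last holds). Time passes only in rows, so rows that repeat a pose let the fingers close. It gives the time, the measured TCP pose, the force and the opening at its end, in the units of the state.
- bot.observe(): the state, without advancing time (a new reading comes with each control period).
- eyes.grab_frame(name): name is "scene" or "top" or "wrist"; returns the picture (480x640x3 uint8, red, green, blue); there is no depth.
- eyes.get_calibration(name): a dict with "fx", "fy", "cx", "cy" (pixels), "camera_from_world" (4x4, takes a point from world to camera coordinates); the wrist camera has in their place "hand_eye" (4x4, takes a point from camera to tool coordinates, whose origin is the TCP and whose axes are the tool frame's). Camera axes: x right, y down, z forward; pixel columns grow to the right and rows downward; lengths in m; the calibration is good to about 2 mm. The wrist camera is an equidistant fisheye: a pixel r from the principal point sees the ray r / f radians off the axis. A picture is of the moment at which its call begins: read the wrist's pose just before it. get_calibration takes no time and is no camera call.
- bot.job_done(): hands the job in, once; it reports no verdict.
The state is a dict: "clock": time; "qpos": joint angles; "qd": joint speeds; "joint_efforts": joint torques, N m; "position": TCP position; "tool_rot": TCP orientation; "force": force on the tool from outside, world axes, zero at the start; "moment": the same for the moment, N m; "grip_width": finger opening in m.
Only numpy, scipy, OpenCV 4.12 (cv2) and the standard library are available. Lean on these libraries where they do the work, as an engineer would, in place of code of your own. Each camera call takes 0.05 s, during which the arm holds its last target.

TASK

First slide the flat wooden domino case, without lifting it off the counter, from in front of the cabinet onto the flat grey pad so that it lies lengthwise and wholly on the pad, and let go of it. Then pull the wide drawer fully open by its handle, and set the toy loader down on its wheels in the front compartment of that drawer; leave the drawer open for the stock count. Do not drop the loader, do not push or knock over the van, skittle, tin and cup, and keep the narrow drawer shut.

Things in the scene. Friction and masses are not known exactly. Their poses are not given: they have to be found in the camera images.
- cabinet: Low white counter cabinet with a red top, 235 deep x 265 wide x 105 high, fixed. Origin: on the counter, in the plane of the closed drawer fronts, under the middle of the wide drawer. Its x points into the cabinet (drawers slide out along -x), z up. Cabinet spans x 0 to 235 mm, y -175 to +90 mm. Two drawers side by side: the wide one at y = 0, the narrow one at y = -128 mm.
- wide (a joint): Slide of the wide drawer, m: 0 shut, 0.16 at its stop (fully open). Starts shut or up to 8 mm ajar. It stays where it is left; resists with a few newtons.
- wide_handle (a point): Middle of the wide drawer's steel bar handle: a level round bar 10 mm thick, 100 mm long along the cabinet's y, 42 mm in front of the drawer front (37 mm clear gap behind the bar), 75 mm above the counter, 30 mm below the cabinet's top, held by two posts at its ends. Moves with the drawer. Axes as the cabinet's.
- wide_front_bay (a point): Middle of the floor of the wide drawer's front compartment, 18 mm above the counter; 114 mm behind the handle bar. Moves with the drawer; axes as the cabinet's. The compartment is 110 mm (x) by 144 mm (y) inside; drawer side walls and rear partition rise 60 and 55 mm above its floor, the drawer's front panel 83 mm. The compartment behind it holds stock.
- narrow (a joint): Slide of the narrow drawer (84 mm wide front, 46 mm handle of the same kind), m: 0 shut. To be left shut.
- case_mid (a point): Centre, half-way up, of the closed wooden domino case, a flat bar-shaped box 180 x 58 x 28 mm (x, y, z), 0.25 to 0.5 kg; upper 4 mm is a lid 50 mm wide. Long axis x. It lies on the counter in front of the wide drawer, in its way.
- pad_mid (a point): Centre of the flat grey pad with a dark edge let into the counter, 230 x 110 mm (x, y), flush with the counter (nothing to catch on). Long axis x. On the left or right of the cabinet's front.
- board: Fixed wooden display board, 130 x 190 x 12 mm (x, y, z), on the opposite side from the pad. Origin at the centre of its underside. The loader and the van stand on it.
- loader_mid (a point): Grasp centre of the yellow toy loader: 21 mm above its wheels' underside. It has a cab, four fat black wheels and a dark bucket at its +x end; about 82 mm long (x -35 to +47 mm), 50 mm high, 0.1 to 0.16 kg. At this point, for 24 mm along x, the sides are flat and 40 mm apart (y); the wheels are 38 mm wide overall. z up.
- van_mid (a point): Centre of a yellow toy van of rounded box shape without bucket, 74 x 38 x 43 mm, 21 mm above its wheels' underside. Bystander on the board beside the loader.
- skittle_mid (a point): Centre of a turned wooden skittle, 56 mm across, 116 mm high, standing beside the wide drawer's path. Bystander.
- tin_mid (a point): Centre of a metal tin, 56 mm across, 85 mm high, standing on the other side of the wide drawer's path. Bystander.
- mug_mid (a point): Centre of an orange plastic cup, 60 mm across, 75 mm high, standing beyond the far (+x) end of the pad. Bystander.
Not all that is in view belongs to the job. What is shaped like the part that bears loader_mid but blue or pink is not meant.

How it is judged:
By the outcome, as a careful person would: the job done as asked, in the order asked, and still so for the second after the job is handed in, with the robot touching nothing.
It also fails if it takes over 64 s, if anything falls off the work surface, if the arm or the gripper's body presses on something with over 40 N, if the wrist force passes 120 N, or if a joint passes its speed limit or range.

## Working session

There is one attempt and no reset: what is moved stays moved. The work goes in short steps, Python scripts to look and compute and a tool call to move; the robot and the scene stay as the last step left them, time stands still between calls to the robot, and variables do not carry over. Pictures are saved under pics/ and viewed, and the job is handed in when it is done.

Besides the shell and the picture viewer there is one more tool, called by a JSON object that holds its "name" and its "arguments", one argument or row to a line. step_arm: Moves the arm, as the interface text tells. Its arguments: {"type":"object","properties":{"targets":{"type":"array","items":{"type":"array","items":{"type":"array","items":{"type":"number"}}}},"grip_force":{"type":"number"}},"required":["targets"]}

```bash
mkdir -p pics; ls
python3 - <<'E'
from workcell import bot, eyes
import cv2, numpy as np
np.set_printoptions(precision=4,suppress=True)
s=bot.observe(); print(s); print(bot.tcp_to_tips)
for n in("scene","top","wrist"):
    im=eyes.grab_frame(n); cv2.imwrite(f"pics/{n}0.png",im[:,:,::-1]); print(n,eyes.get_calibration(n))
E
```

```text
pics
{'clock': 0.0, 'qpos': array([-1.2122,  0.522 , -0.0363,  1.5999,  0.0212,  1.0211, -0.1128]), 'qd': array([-0.0006,  0.0007,  0.0007,  0.002 , -0.0006, -0.0006, -0.0006]), 'joint_efforts': array([ -0.0009, -92.7087,   1.9796, -36.9939,   0.0178,   0.0081,
        -0.    ]), 'position': array([0.2598, 0.5681, 0.2527]), 'tool_rot': array([-1.4817,  1.5697, -1.9106]), 'force': array([0.0099, 0.1228, 0.0545]), 'moment': array([ 0.0002, -0.0705, -0.0189]), 'grip_width': 0.08524511056711856}
0.022
scene {'fx': 437.8655039345711, 'fy': 437.8655039345711, 'cx': 317.98748789645776, 'cy': 239.73226652761224, 'camera_from_world': array([[-0.6709,  0.7415, -0.0088,  0.3425],
       [ 0.4223,  0.3722, -0.8265, -0.2093],
       [-0.6096, -0.5582, -0.5629,  1.6461],
       [ 0.    ,  0.    ,  0.    ,  1.    ]])}
top {'fx': 453.94696544689134, 'fy': 453.94696544689134, 'cx': 313.2574346129294, 'cy': 239.67352172027032, 'camera_from_world': array([[ 0.0124, -0.9996, -0.0236,  0.0715],
       [-0.9829, -0.0078, -0.184 ,  0.5756],
       [ 0.1838,  0.0255, -0.9826,  0.9538],
       [ 0.    ,  0.    ,  0.    ,  1.    ]])}
wrist {'fx': 371.64829954431775, 'fy': 371.64829954431775, 'cx': 319.9505651106602, 'cy': 237.70606742218087, 'hand_eye': array([[ 0.0005, -0.2861,  0.9582, -0.1203],
       [ 1.    , -0.0011, -0.0009, -0.0001],
       [ 0.0013,  0.9582,  0.2861, -0.0735],
       [ 0.    ,  0.    ,  0.    ,  1.    ]])}
```

View pics/scene0.png

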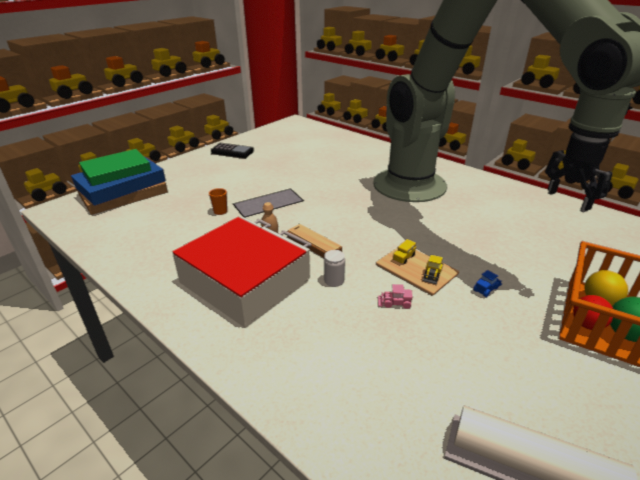

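View pics/top0.png

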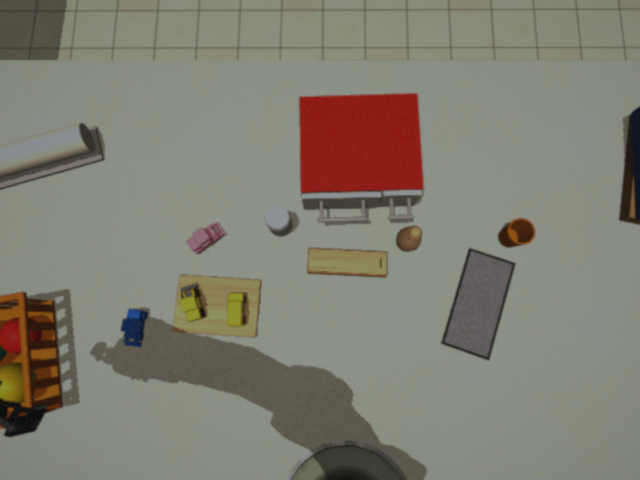

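View pics/wrist0.png

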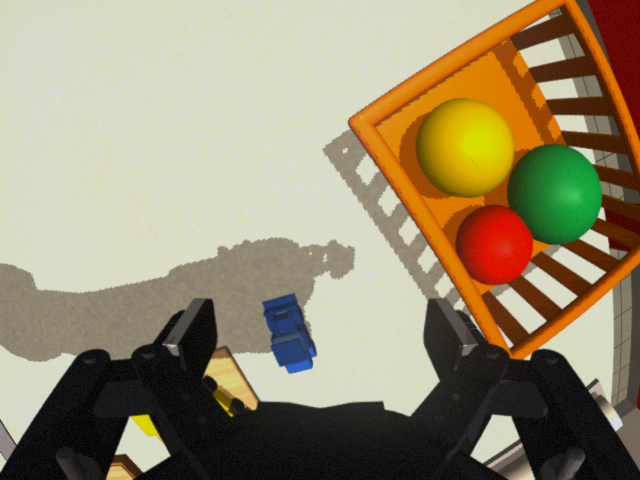

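The top view shows the case at about (347,262), the pad at (478,304), the cabinet front near row 195 and the wide handle at (344,217). It also shows the skittle at (409,238), the tin at (278,221) and the cup at (517,232).

Things that could be taken for the loader:
- Yellow, with a dark end: (191,303)
- Yellow, on the board: (236,309)
- Blue: (134,327)
- Pink: (205,238)
- Toys on the shelves in the background

By the description, the loader should be (191,303). I'll check it in a close crop.

```bash
cat > h.py <<'E'
from workcell import bot, eyes
import cv2, numpy as np
from scipy.spatial.transform import Rotation as R
np.set_printoptions(precision=4,suppress=True)
def K(n):
    return eyes.get_calibration(n)
def cast(n,uv,z):
    c=K(n); T=np.linalg.inv(c["camera_from_world"]); out=[]
    for u,v in np.atleast_2d(uv):
        d=T[:3,:3]@np.array([(u-c["cx"])/c["fx"],(v-c["cy"])/c["fy"],1]); o=T[:3,3]
        out.append(o+d*(z-o[2])/d[2])
    return np.array(out)
def proj(n,P):
    c=K(n); p=np.atleast_2d(P)@c["camera_from_world"][:3,:3].T+c["camera_from_world"][:3,3]
    return np.c_[c["fx"]*p[:,0]/p[:,2]+c["cx"],c["fy"]*p[:,1]/p[:,2]+c["cy"]]
def tool(s=None):
    s=s or bot.observe(); return R.from_euler('xyz',s["tool_rot"]).as_matrix(),np.array(s["position"])
def wcast(uv,z,s):
    c=K("wrist"); H=c["hand_eye"]; Rt,p=tool(s); out=[]
    for u,v in np.atleast_2d(uv):
        a=np.array([u-c["cx"],v-c["cy"]]); r=np.hypot(*a); th=r/c["fx"]
        d=np.r_[a/max(r,1e-9)*np.sin(th),np.cos(th)]
        d=Rt@H[:3,:3]@d; o=Rt@H[:3,3]+p
        out.append(o+d*(z-o[2])/d[2])
    return np.array(out)
def wproj(P,s):
    c=K("wrist"); H=c["hand_eye"]; Rt,p=tool(s)
    q=(np.atleast_2d(P)-p)@Rt; q=(q-H[:3,3])@H[:3,:3]
    r=np.hypot(q[:,0],q[:,1]); th=np.arctan2(r,q[:,2])
    return np.c_[c["cx"]+c["fx"]*th*q[:,0]/r,c["cy"]+c["fx"]*th*q[:,1]/r]
def grab(n,name):
    s=bot.observe(); im=eyes.grab_frame(n); cv2.imwrite(f"pics/{name}.png",im[:,:,::-1]); return im,s
def delta(pos,Rg,s=None):
    """target world TCP pos and rot -> tool shift cm, rotvec"""
    Rt,p=tool(s); return (Rt.T@(np.array(pos)-p))*100, R.from_matrix(Rt.T@Rg).as_rotvec()
E
python3 - <<'E'
import cv2, numpy as np
im=cv2.imread("pics/top0.png")
a=cv2.resize(im[260:350,110:280],None,fx=4.5,fy=4.5,interpolation=cv2.INTER_CUBIC)
b=cv2.imread("pics/scene0.png"); b=cv2.resize(b[225:305,360:510],None,fx=4.5,fy=4.5,interpolation=cv2.INTER_CUBIC)
cv2.imwrite("pics/c1.png",a);cv2.imwrite("pics/c2.png",b)
c=cv2.resize(im[180:290,260:440],None,fx=4.4,fy=4.4,interpolation=cv2.INTER_CUBIC)
cv2.imwrite("pics/c3.png",c)
E
```

```text
(no output)
```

View pics/c1.png

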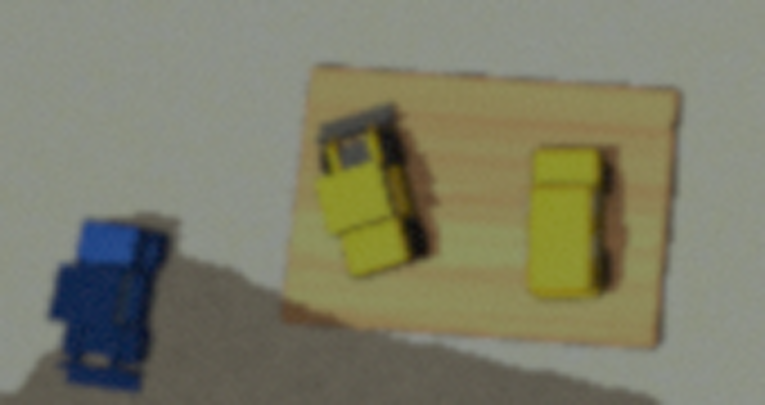

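View pics/c2.png

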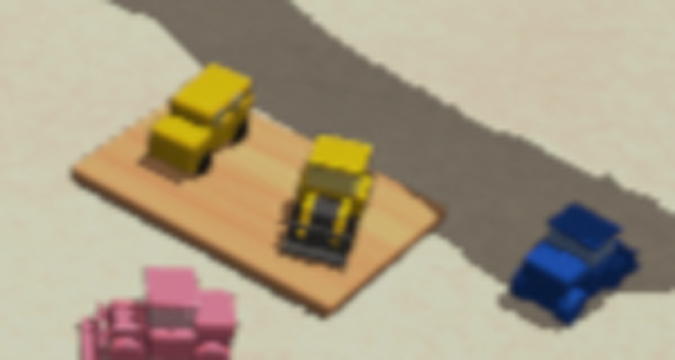

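View pics/c3.png

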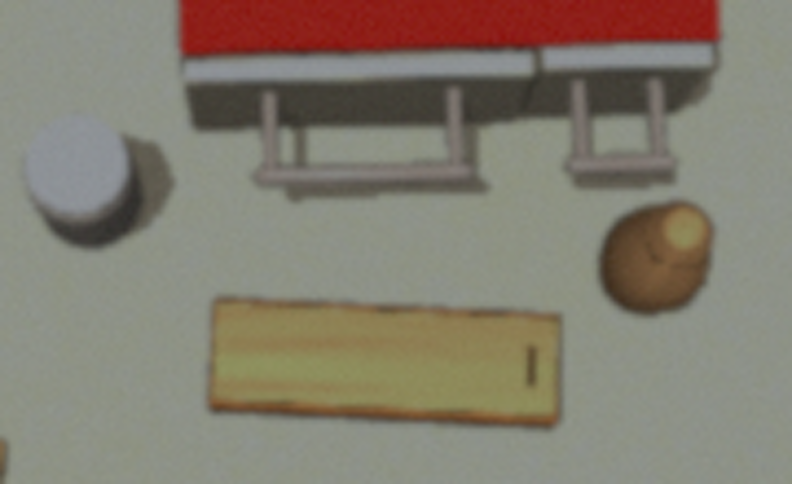

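The crop confirms it. The yellow toy at (191,303) has a cab and a dark bucket at its upper end, so it is the loader. The one at (236,309) is a plain box, the van. Next I'll measure positions.

Run:
```python
from h import *
im=cv2.imread("pics/top0.png"); hsv=cv2.cvtColor(im,cv2.COLOR_BGR2HSV)
def rect(name,mask,box,z):
    m=np.zeros_like(mask); x0,y0,x1,y1=box; m[y0:y1,x0:x1]=mask[y0:y1,x0:x1]
    m=cv2.morphologyEx(m,cv2.MORPH_OPEN,np.ones((2,2)))
    c=max(cv2.findContours(m,0,2)[0],key=cv2.contourArea)
    P=cast("top",c[:,0,:].astype(float),z)[:,:2]
    (cx,cy),(w,h),a=cv2.minAreaRect((P*1000).astype(np.float32))
    bp=cv2.boxPoints(((cx,cy),(w,h),a))
    e=bp[1]-bp[0]; f=bp[2]-bp[1]; L=e if np.hypot(*e)>np.hypot(*f) else f
    print(name,"c",round(cx,1),round(cy,1),"wh",round(w,1),round(h,1),"long-axis deg",round(np.degrees(np.arctan2(L[1],L[0]))%180,1))
    return bp
S=hsv[:,:,1];H=hsv[:,:,0];V=hsv[:,:,2]
wood=((H>8)&(H<32)&(S>70)).astype(np.uint8)*255
rect("case(z28)",wood,(295,240,395,285),0.027)
rect("board",wood,(160,265,270,345),0.012)
yel=((H>22)&(H<34)&(S>170)).astype(np.uint8)*255
rect("loader yel z45",yel,(176,280,210,325),0.012+.04)
rect("van",yel,(220,285,250,330),0.012+.04)
bg=im[:,:,:].astype(int)
lab=cv2.cvtColor(im,cv2.COLOR_BGR2LAB)
print("pad px",im[303,478],"bg",im[350,530])
pad=((V<135)).astype(np.uint8)*255
rect("pad",pad,(435,240,525,365),0)
red=(((H<5)|(H>174))&(S>180)).astype(np.uint8)*255
rect("cabtop",red,(290,85,430,200),0.105)
# skittle / tin / cup
for n,px,z in (("skittle base?",(404,250),0.0),("tin top c",(277.5,217),0.085),("cup rim",(518,231),0.075)):
    print(n,cast("top",px,z))
# handle ends from crop c3
k=4.4
q=np.array([[256,176],[472,172]])/k+np.array([260,180]); print("wide handle",cast("top",q,.075))
q=np.array([[570,168],[674,168]])/k+np.array([260,180]); print("narrow handle",cast("top",q,.075))
```

```text
case(z28) c 527.4 -0.5 wh 177.5 58.2 long-axis deg 87.7
board c 426.9 293.2 wh 190.6 129.6 long-axis deg 86.8
loader yel z45 c 426.9 340.1 wh 63.9 39.8 long-axis deg 19.2
van c 418.7 242.8 wh 68.7 32.7 long-axis deg 0.6
pad px [92 92 95] bg [138 144 140]
pad c 441.5 -299.1 wh 115.3 235.3 long-axis deg 161.4
cabtop c 781.9 -25.0 wh 219.0 258.6 long-axis deg 91.8
skittle base? [[ 0.5622 -0.1322  0.    ]]
tin top c [[0.6186 0.155  0.085 ]]
cup rim [[ 0.5935 -0.365   0.075 ]]
wide handle [[ 0.6149  0.0666  0.075 ]
 [ 0.6176 -0.0407  0.075 ]]
narrow handle [[ 0.62   -0.0893  0.075 ]
 [ 0.6204 -0.1407  0.075 ]]
```

```bash
python3 - <<'E'
from h import *
s=bot.observe(); Rt,p=tool(s); print(Rt, "tool y yaw",np.degrees(np.arctan2(Rt[1,1],Rt[0,1])))
T=np.linalg.inv(K("top")["camera_from_world"]); print("topcam",T[:3,3]); T=np.linalg.inv(K("scene")["camera_from_world"]); print("scenecam",T[:3,3])
print("skittle belly z40",cast("top",(408.5,239),.04))
def Rdown(deg):
    a=np.radians(deg); y=np.array([np.cos(a),np.sin(a),0]); x=np.array([0,0,-1.]); return np.c_[x,y,np.cross(x,y)]
for d in(-2.3,177.7): print(d,delta((.527,-.0005,.15),Rdown(d),s))
E
cat >> h.py <<'E'
def Rdown(deg):
    a=np.radians(deg); y=np.array([np.cos(a),np.sin(a),0]); x=np.array([0,0,-1.]); return np.c_[x,y,np.cross(x,y)]
E
python3 - <<'E'
import cv2
b=cv2.imread("pics/scene0.png"); cv2.imwrite("pics/c4.png",cv2.resize(b[180:300,190:360],None,fx=4.5,fy=4.5,interpolation=cv2.INTER_CUBIC))
E
```

```text
[[-0.0003  0.4158  0.9095]
 [-0.0008  0.9095 -0.4158]
 [-1.     -0.0008  0.0001]] tool y yaw 65.42971645729561
topcam [0.3896 0.0517 1.0448]
scenecam [1.3216 0.7428 0.7566]
skittle belly z40 [[ 0.5807 -0.1358  0.04  ]]
-2.3 (array([ 10.3234, -40.6023,  47.9444]), array([1.1821, 0.0006, 0.0007]))
177.7 (array([ 10.3234, -40.6023,  47.9444]), array([-1.9595, -0.0008,  0.0006]))
```

View pics/c4.png

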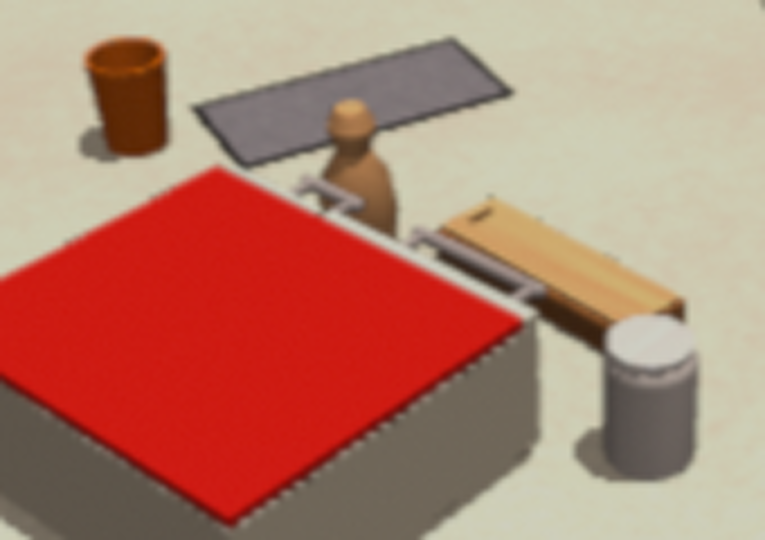

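{"name": "step_arm", "arguments": {
  "targets": [
    [[4,-15,18,0.4,0,0,1],[8,-30,36,0.8,0,0,1],[10.3,-40.6,47.9,1.182,0,0,1],[10.3,-40.6,47.9,1.182,0,0,1],[10.3,-40.6,47.9,1.182,0,0,1],[10.3,-40.6,47.9,1.182,0,0,1],[10.3,-40.6,47.9,1.182,0,0,1],[10.3,-40.6,47.9,1.182,0,0,1],[10.3,-40.6,47.9,1.182,0,0,1],[10.3,-40.6,47.9,1.182,0,0,1]]
  ],
  "grip_force": 40
}}

```text
clock: 1.15
position: [0.47, 0.1202, 0.1719]
tool_rot: [-0.169, 1.57, -1.779]
force: [-0.1, 0.8, -0.2]
grip_width: 0.0853
```

Run:
```python
from h import *
s=bot.observe(); print(s["qpos"],delta((.527,-.0005,.15),Rdown(-2.3),s))
```

```text
[-0.6009  0.4377  0.2962  2.0497 -0.1967  0.6809 -0.2173] (array([ 2.1983,  6.1771, 11.8294]), array([0.0005, 0.0008, 0.0001]))
```

{"name": "step_arm", "arguments": {
  "targets": [
    [[2.2,6.2,11.8,0,0,0,1],[2.2,6.2,11.8,0,0,0,1],[2.2,6.2,11.8,0,0,0,1],[2.2,6.2,11.8,0,0,0,1],[2.2,6.2,11.8,0,0,0,1],[2.2,6.2,11.8,0,0,0,1]]
  ]
}}

```text
clock: 1.75
position: [0.527, 0.0007, 0.15]
tool_rot: [-0.829, 1.57, -2.439]
force: [-0.1, 1.1, 0.3]
grip_width: 0.0851
```

Run:
```python
from h import *
im,s=grab("wrist","w1"); print(s["position"],s["qpos"]); 
print(wproj([[.527,0,.027],[.5274+.0,0.0895,.028],[.527,-.09,.028]],s))
```

```text
[0.527  0.0007 0.15  ] [-0.3194  0.5294  0.2786  1.9604 -0.2218  0.6813  0.0576]
[[321.1854 238.9329]
 [316.3248 105.5159]
 [325.6618 350.3165]]
```

View pics/w1.png

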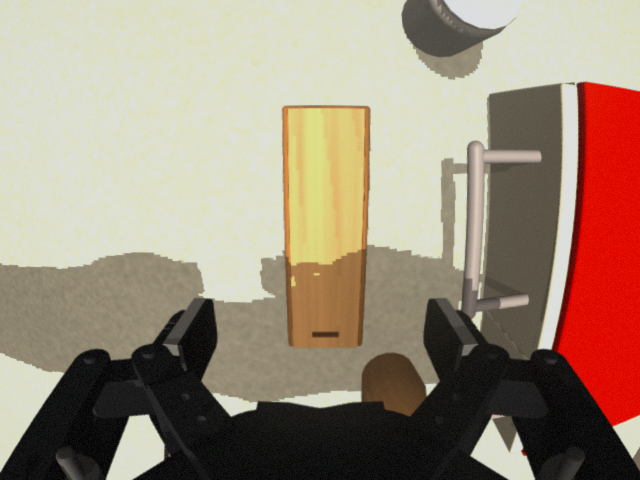

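Run:
```python
from h import *
s=bot.observe(); 
P=wcast([[283,106],[370,106],[289,346],[364,346]],.026,s); print(P, P.mean(0), np.degrees(np.arctan2(*(P[:2].mean(0)-P[2:].mean(0))[[1,0]])))
print("handle",wcast([[475,145],[468,300]],.08,s), "tin",wcast([475,-5],.085,s))
print(delta((.5295,-.0005,.027),Rdown(-2.3),s))
```

```text
[[ 0.5058  0.0907  0.026 ]
 [ 0.5621  0.0887  0.026 ]
 [ 0.4986 -0.0862  0.026 ]
 [ 0.5571 -0.0887  0.026 ]] [0.5309 0.0011 0.026 ] 88.028851803533
handle [[ 0.6122  0.0657  0.08  ]
 [ 0.6145 -0.0257  0.08  ]] tin [[0.6139 0.1488 0.085 ]]
(array([12.3054,  0.2621,  0.1324]), array([0.0021, 0.0004, 0.0003]))
```

{"name": "step_arm", "arguments": {
  "targets": [
    [[4.5,0.3,0.1,0,0,0,1],[9,0.3,0.1,0,0,0,1],[11,0.3,0.1,0,0,0,1],[12.2,0.3,0.1,0,0,0,1],[12.2,0.3,0.1,0,0,0,1],[12.2,0.3,0.1,0,0,0,0.5],[12.2,0.3,0.1,0,0,0,0.5],[12.2,0.3,0.1,0,0,0,0.5],[12.2,0.3,0.1,0,0,0,0.5],[12.2,0.3,0.1,0,0,0,0.5]]
  ],
  "grip_force": 40
}}

```text
clock: 2.8
position: [0.5308, 0.0001, 0.0296]
tool_rot: [1.673, 1.569, 0.065]
force: [-1.0, 1.5, 9.1]
grip_width: 0.0574
```

Run:
```python
from h import *
im,s=grab("wrist","w2"); print(s)
grab("scene","s2")
```

```text
{'clock': 2.8, 'qpos': array([-0.2448,  0.7378,  0.1833,  1.9931, -0.2958,  0.4337,  0.1232]), 'qd': array([-0.0009, -0.0001, -0.0001, -0.0011, -0.0007,  0.0006, -0.0007]), 'joint_efforts': array([  0.3669, -86.8101,   8.3922, -16.8901,   0.0578,  -0.4959,
        -0.0102]), 'position': array([0.5308, 0.0001, 0.0296]), 'tool_rot': array([1.6735, 1.5688, 0.0648]), 'force': array([-0.9716,  1.511 ,  9.1063]), 'moment': array([0.1279, 0.2916, 0.0084]), 'grip_width': 0.05736187778225812}
```

View pics/w2.png

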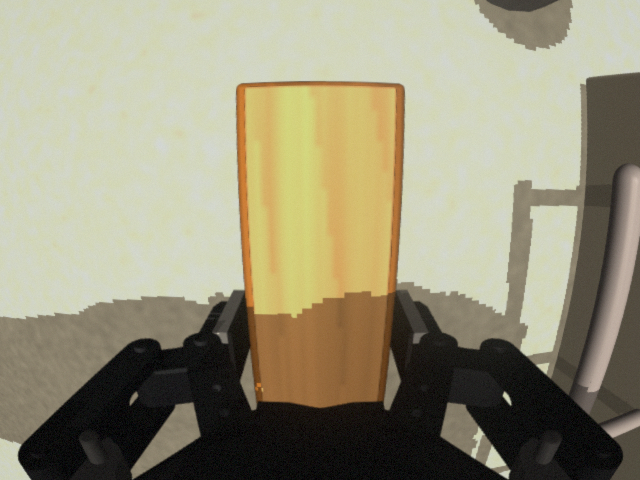

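View pics/s2.png

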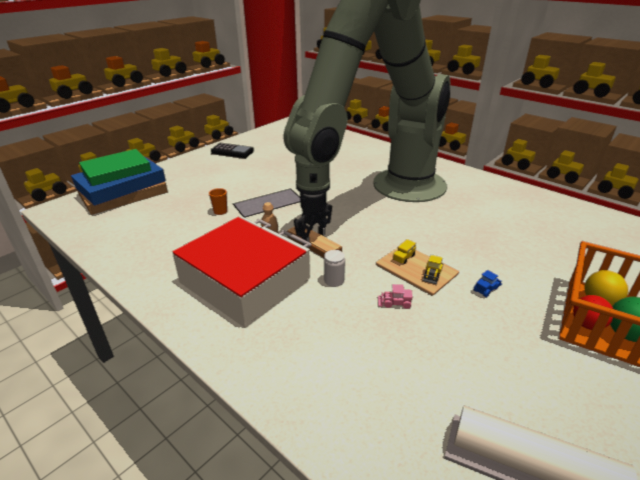

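{"name": "step_arm", "arguments": {
  "targets": [
    [[0.1,-1.5,0,0,0,0,0.5],[0.1,-3.5,0,0,0,0,0.5],[0.1,-5.5,0,0,0,0,0.5],[0.1,-7.5,0,0,0,0,0.5],[0.1,-9,1,0,0,0,0.5],[0.1,-9.8,3,0,0,0,0.5],[0.1,-9.8,5,0,0,0,0.5],[0.1,-9.8,7,0,0,0,0.5],[0.1,-9.8,9,0,0,0,0.5],[0.1,-9.8,10,0,0,0,0.5]]
  ]
}}

```text
clock: 3.9
position: [0.4298, -0.097, 0.0296]
tool_rot: [1.696, 1.567, 0.087]
force: [0.5, 10.0, 12.2]
grip_width: 0.0569
```

Run:
```python
from h import *
s=bot.observe(); print(s["qpos"],s["position"],s["force"],s["grip_width"]); Rt,_=tool(s); print(np.degrees(np.arctan2(Rt[1,1],Rt[0,1])),Rt[2])
print(delta((.4415,-.299,.029),Rdown(71.4),s))
```

```text
[ 0.0053  0.6616  0.1074  2.2195 -0.2548  0.2675  0.2975] [ 0.4298 -0.097   0.0296] [ 0.5293 10.0162 12.2147] 0.056941398663928805
-2.211267991702745 [-1.      0.0042 -0.0005]
(array([ 0.0526,  1.9493, 20.1362]), array([-1.2848,  0.0022, -0.0039]))
```

{"name": "step_arm", "arguments": {
  "targets": [
    [[0.05,0.1,2,-0.08,0,0,0.5],[0.05,0.2,4,-0.2,0,0,0.5],[0.05,0.4,6,-0.32,0,0,0.5],[0.05,0.6,8,-0.45,0,0,0.5],[0.05,0.8,10,-0.58,0,0,0.5],[0.05,1,12,-0.7,0,0,0.5],[0.05,1.2,14,-0.82,0,0,0.5],[0.05,1.4,16,-0.95,0,0,0.5],[0.05,1.6,18,-1.08,0,0,0.5],[0.05,1.8,19.5,-1.2,0,0,0.5]]
  ]
}}

```text
clock: 4.9
position: [0.4402, -0.2944, 0.0299]
tool_rot: [0.129, 1.566, -0.276]
force: [-0.5, 0.8, -4.0]
grip_width: 0.0572
```

Run:
```python
from h import *
s=bot.observe(); print(s["qpos"],s["position"],s["force"],s["grip_width"]); Rt,_=tool(s); print(np.degrees(np.arctan2(Rt[1,1],Rt[0,1])),Rt[2])
print(delta((.4415,-.299,.029),Rdown(71.4),s))
im,s=grab("top","t3")
```

```text
[ 0.6316  0.7243 -0.2094  1.983   0.3133  0.4598  1.3577] [ 0.4402 -0.2944  0.0299] [-0.4503  0.7792 -3.9682] 0.05716563057802127
66.79270580067288 [-1.      0.0006  0.0049]
(array([ 0.092 , -0.3723,  0.2993]), array([-0.0804,  0.0049, -0.0004]))
```

View pics/t3.png

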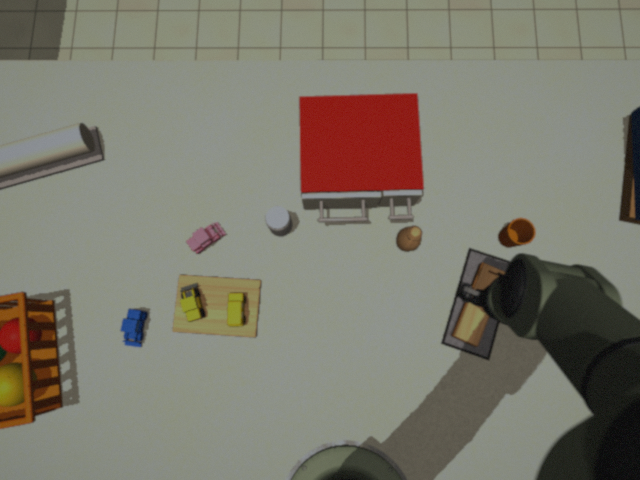

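{"name": "step_arm", "arguments": {
  "targets": [
    [[0.2,-0.2,0.1,-0.04,0.005,0,0.5],[0.2,-0.35,0.3,-0.08,0.005,0,0.5],[0.2,-0.35,0.3,-0.08,0.005,0,0.5],[0.2,-0.35,0.3,-0.08,0.005,0,0.5]]
  ]
}}

```text
clock: 5.35
position: [0.4422, -0.3018, 0.0296]
tool_rot: [-0.676, 1.567, -0.995]
force: [-1.7, 0.7, 14.6]
grip_width: 0.057
```

Run:
```python
from h import *
im,s=grab("wrist","w4"); print(s["position"],s["force"]); Rt,_=tool(s); print(np.degrees(np.arctan2(Rt[1,1],Rt[0,1])),Rt[2])
```

```text
[ 0.4422 -0.3018  0.0296] [-1.6612  0.6707 14.5561]
71.70189609763136 [-1.     -0.0022  0.0028]
```

View pics/w4.png

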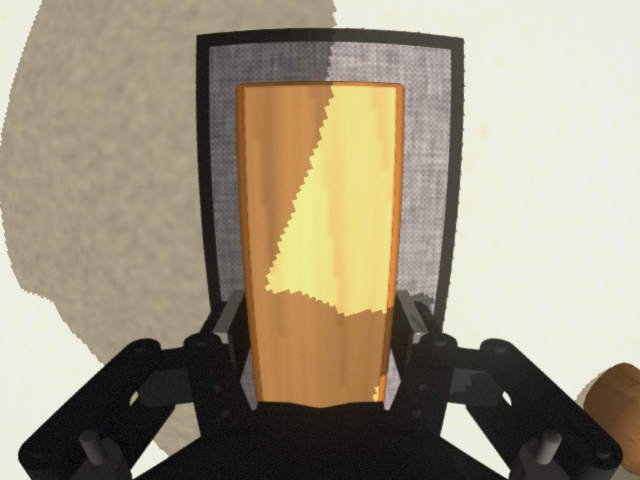

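Run:
```python
from h import *
s=bot.observe(); Rt,p=tool(s)
P=wcast([[197,35],[463,39]],0,s); Q=wcast([[237,84],[404,84]],.026,s)
for X in (P,Q): print(X, "in tool y,z cm",((X-p)@Rt)[:,1:]*100)
```

```text
[[ 0.3164 -0.3136  0.    ]
 [ 0.3518 -0.2095  0.    ]] in tool y,z cm [[ -5.0609 -11.5754]
 [  5.9332 -11.4893]]
[[ 0.3483 -0.2999  0.026 ]
 [ 0.3658 -0.2474  0.026 ]] in tool y,z cm [[-2.7592 -8.9709]
 [ 2.7735 -8.9642]]
```

{"name": "step_arm", "arguments": {
  "targets": [
    [[0.05,0.2,0,0,0,0,0.5],[0.05,0.45,0,0,0,0,0.5],[0.05,0.45,0,0,0,0,0.5],[0,0.45,0,0,0,0,1],[0,0.45,0,0,0,0,1],[0,0.45,0,0,0,0,1],[0,0.45,0,0,0,0,1],[-3,0.45,0,0,0,0,1],[-8,0.45,0,0,0,0,1],[-12,0.45,0,0,0,0,1]]
  ]
}}

```text
clock: 6.4
position: [0.4433, -0.297, 0.1515]
tool_rot: [-0.649, 1.567, -0.969]
force: [-0.0, -0.1, 0.3]
grip_width: 0.0855
```

Run:
```python
from h import *
im,s=grab("wrist","w5"); print(s["position"],s["force"],s["qpos"])
```

```text
[ 0.4433 -0.297   0.1515] [-0.0115 -0.0929  0.3066] [ 0.7182  0.5295 -0.3232  1.9219  0.247   0.7252  1.5024]
```

View pics/w5.png

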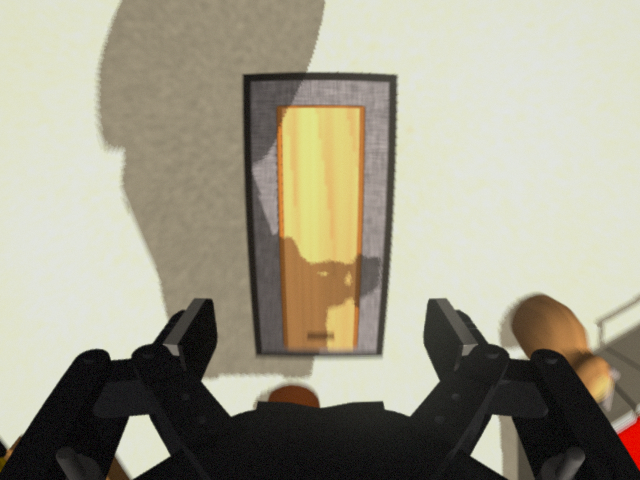

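Run:
```python
from h import *
s=bot.observe(); Rt,p=tool(s)
P=wcast([[243,75],[397,75],[256,354],[382,354]],0,s); Q=wcast([[277,106],[365,106],[284,349],[360,349]],.026,s)
for X in (P,Q): print("in tool y,z cm",((X-p)@Rt)[:,1:]*100, X.mean(0))
```

```text
in tool y,z cm [[ -5.6991 -11.6416]
 [  5.6681 -11.62  ]
 [ -5.8412  11.9724]
 [  5.5672  11.9443]] [ 0.4479 -0.3005  0.    ]
in tool y,z cm [[-2.8713 -9.0028]
 [ 2.9767 -8.9976]
 [-2.9446  9.5725]
 [ 3.196   9.5702]] [ 0.4494 -0.2992  0.026 ]
```

The case is released and lies wholly on the pad, with about 25 mm clear on every side. Next is the handle. I'll move above it with the jaws narrowed.

Run:
```python
from h import *
s=bot.observe(); print(delta((.595,.01,.21),Rdown(1.7),s))
```

```text
(array([-5.38  , 33.9424,  4.5778]), array([ 1.2216,  0.0107, -0.0024]))
```

{"name": "step_arm", "arguments": {
  "targets": [
    [[-5.4,1,0,0,0,0,0.38],[-5.4,5,0.7,0.15,0,0,0.38],[-5.4,10,1.4,0.3,0,0,0.38],[-5.4,15,2,0.45,0,0,0.38],[-5.4,20,2.7,0.6,0,0,0.38],[-5.4,25,3.4,0.75,0,0,0.38],[-5.4,29,4,0.9,0,0,0.38],[-5.4,34,4.6,1.05,0,0,0.38],[-5.4,34,4.6,1.22,0.01,0,0.38],[-5.4,34,4.6,1.22,0.01,0,0.38]]
  ]
}}

```text
clock: 7.45
position: [0.5958, 0.0133, 0.2098]
tool_rot: [2.268, 1.568, 0.726]
force: [-0.2, -0.6, -0.0]
grip_width: 0.0323
```

{"name": "step_arm", "arguments": {
  "targets": [
    [[0,0,0,0,0,0,0.38],[0,0,0,0,0,0,0.38]]
  ]
}}

```text
clock: 7.65
position: [0.5957, 0.0135, 0.2096]
tool_rot: [2.329, 1.569, 0.79]
force: [-0.3, 0.1, -0.0]
grip_width: 0.0325
```

Run:
```python
from h import *
im,s=grab("wrist","w6"); print(s["position"],s["tool_rot"],s["force"],s["qpos"]); im,_=grab("top","t6")
Rt,p=tool(s); print(Rt)
```

```text
[0.5957 0.0135 0.2096] [2.3289 1.5686 0.7895] [-0.2674  0.0966 -0.0175] [-0.0518  0.524  -0.0992  1.7212  0.0617  0.8977 -0.1447]
[[ 0.0015  0.9995  0.0314]
 [ 0.0015  0.0314 -0.9995]
 [-1.      0.0016 -0.0015]]
```

View pics/w6.png

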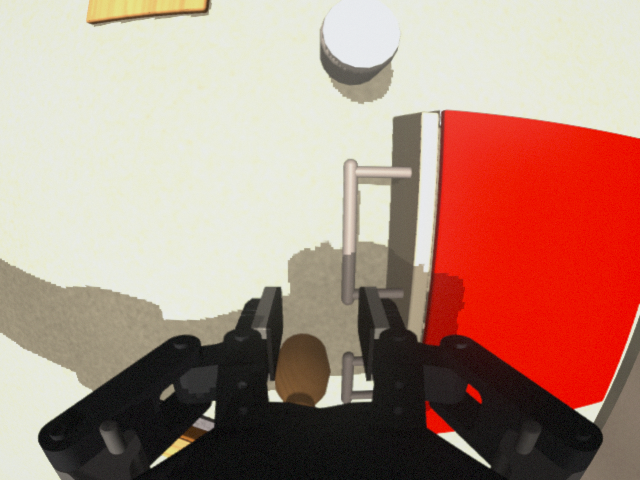

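View pics/t6.png

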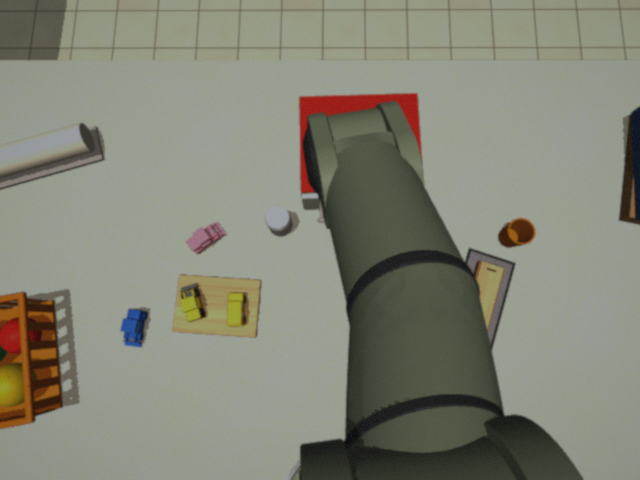

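Run:
```python
from h import *
s=bot.observe()
P=wcast([[350,164],[348,299]],.075,s); print("handle ends",P,P.mean(0))
Q=wcast([[419,112],[416,250],[441,113],[432,300]],.105,s); print("front top",Q)
print("tin",wcast([360,34],.085,s),"skittle",wcast([302,370],.05,s))
h=P.mean(0); print(delta((h[0],h[1],.086),Rdown(1.7),s))
```

```text
handle ends [[ 0.6143  0.0632  0.075 ]
 [ 0.6181 -0.0382  0.075 ]] [0.6162 0.0125 0.075 ]
front top [[ 0.6529  0.1004  0.105 ]
 [ 0.658   0.0122  0.105 ]
 [ 0.6672  0.1011  0.105 ]
 [ 0.6741 -0.0241  0.105 ]]
tin [[0.6172 0.152  0.085 ]] skittle [[ 0.5827 -0.1256  0.05  ]]
(array([12.3745,  2.0261,  0.1288]), array([ 0.0008, -0.0015, -0.0017]))
```

{"name": "step_arm", "arguments": {
  "targets": [
    [[1,2.05,0.1,0,0,0,0.38],[4,2.05,0.1,0,0,0,0.38],[7,2.05,0.1,0,0,0,0.38],[8.5,2.05,0.1,0,0,0,0.38],[8.5,2.05,0.1,0,0,0,0.38]]
  ]
}}

```text
clock: 8.25
position: [0.6154, 0.0123, 0.1232]
tool_rot: [-2.437, 1.569, 2.306]
force: [0.1, -0.7, 0.3]
grip_width: 0.0324
```

Run:
```python
from h import *
im,s=grab("wrist","w7"); print(s["position"],s["tool_rot"],s["force"])
print(wproj([[.6162,.0125,.075],[.6143,.0632,.075]],s))
```

```text
[0.6154 0.0123 0.1232] [-2.4367  1.569   2.3064] [ 0.0728 -0.734   0.3111]
[[323.0394 281.5367]
 [322.4071 178.4146]]
```

View pics/w7.png

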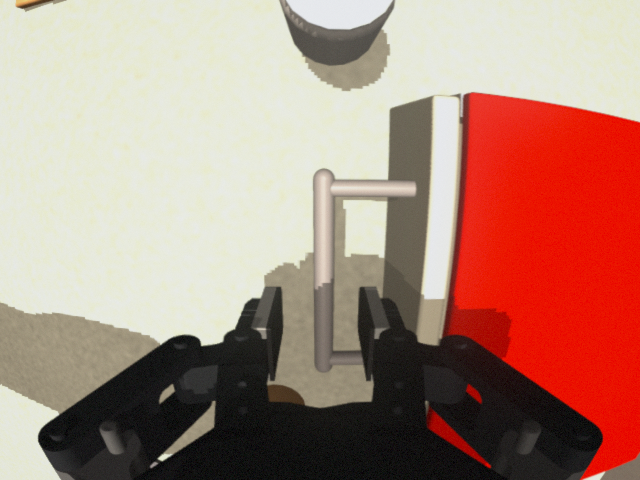

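{"name": "step_arm", "arguments": {
  "targets": [
    [[1.5,0.1,0,0,0,0,0.38],[2.7,0.1,0,0,0,0,0.38],[3.7,0.1,0,0,0,0,0.38],[3.7,0.1,0,0,0,0,0.38]]
  ]
}}

```text
clock: 8.7
position: [0.6166, 0.0126, 0.0864]
tool_rot: [-2.484, 1.569, 2.26]
force: [0.9, -0.2, 0.3]
grip_width: 0.0325
```

No contact on the way down. Now I'll close on the bar.

{"name": "step_arm", "arguments": {
  "targets": [
    [[0,0,0,0,0,0,0.05],[0,0,0,0,0,0,0.05],[0,0,0,0,0,0,0.05],[0,0,0,0,0,0,0.05]]
  ],
  "grip_force": 40
}}

```text
clock: 9.1
position: [0.6167, 0.0125, 0.0866]
tool_rot: [-2.693, 1.569, 2.05]
force: [0.1, 0.3, -0.3]
grip_width: 0.0083
```

Run:
```python
from h import *
im,s=grab("wrist","w8"); print(s["position"],s["tool_rot"],s["force"],s["grip_width"])
```

```text
[0.6167 0.0125 0.0866] [-2.6929  1.5692  2.0502] [ 0.0769  0.2777 -0.3447] 0.008332442884827373
```

View pics/w8.png

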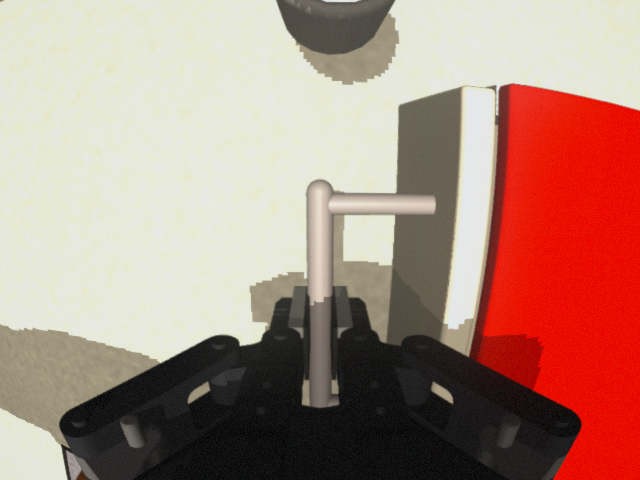

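{"name": "step_arm", "arguments": {
  "targets": [
    [[0,-0.8,0,0,0,0,0.05],[0,-2,0,0,0,0,0.05],[0,-3.5,0,0,0,0,0.05],[0,-5,0,0,0,0,0.05],[0,-6.5,0,0,0,0,0.05],[0,-8,0,0,0,0,0.05],[0,-9.5,0,0,0,0,0.05],[0,-11,0,0,0,0,0.05],[0,-12.5,0,0,0,0,0.05],[0,-14,0,0,0,0,0.05]]
  ]
}}

```text
clock: 10.15
position: [0.4756, 0.008, 0.0867]
tool_rot: [-2.543, 1.569, 2.2]
force: [1.4, -1.1, -11.0]
grip_width: 0.008
```

{"name": "step_arm", "arguments": {
  "targets": [
    [[0,-0.5,0,0,0,0,0.05],[0,-1,0,0,0,0,0.05],[0,-1.4,0,0,0,0,0.05],[0,-1.4,0,0,0,0,0.05]]
  ]
}}

```text
clock: 10.55
position: [0.4612, 0.0075, 0.0866]
tool_rot: [-2.222, 1.569, 2.522]
force: [-1.1, -0.1, -7.9]
grip_width: 0.0084
```

{"name": "step_arm", "arguments": {
  "targets": [
    [[0,-0.2,0,0,0,0,0.05],[0,-0.4,0,0,0,0,0.05],[0,-0.6,0,0,0,0,0.05],[0,-0.7,0,0,0,0,0.05],[0,-0.7,0,0,0,0,0.05]]
  ]
}}

```text
clock: 11.05
position: [0.4587, 0.0075, 0.087]
tool_rot: [1.841, 1.563, 0.301]
force: [28.3, -3.1, -36.7]
grip_width: 0.0079
```

{"name": "step_arm", "arguments": {
  "targets": [
    [[0,0,0,0,0,0,0.05],[0,0,0,0,0,0,0.38],[0,0,0,0,0,0,0.38],[0,0,0,0,0,0,0.38],[0,0,0,0,0,0,0.38]]
  ]
}}

```text
clock: 11.55
position: [0.4587, 0.0075, 0.0872]
tool_rot: [1.837, 1.563, 0.297]
force: [1.0, 0.4, -0.2]
grip_width: 0.0322
```

{"name": "step_arm", "arguments": {
  "targets": [
    [[-1,0,0,0,0,0,0.38],[-3,0,0,0,0,0,0.38],[-6,0,0,0,0,0,0.38],[-10,0,0,0,0,0,0.38],[-14,0,0,0,0,0,0.38],[-18,0,0,0,0,0,0.38],[-18,0,0,0,0,0,0.38]]
  ]
}}

```text
clock: 12.25
position: [0.4589, 0.0073, 0.2724]
tool_rot: [1.742, 1.555, 0.201]
force: [1.2, 0.4, -1.2]
grip_width: 0.0324
```

Run:
```python
from h import *
im,s=grab("wrist","w9"); print(s["position"],s["tool_rot"],s["force"],s["grip_width"],s["qpos"])
im,_=grab("scene","s9")
```

```text
[0.4589 0.0073 0.2724] [1.7416 1.5553 0.2008] [ 1.2259  0.4066 -1.202 ] 0.03236052020732174 [-0.0443  0.2281 -0.1182  2.0018  0.0333  0.898  -0.1499]
```

View pics/w9.png

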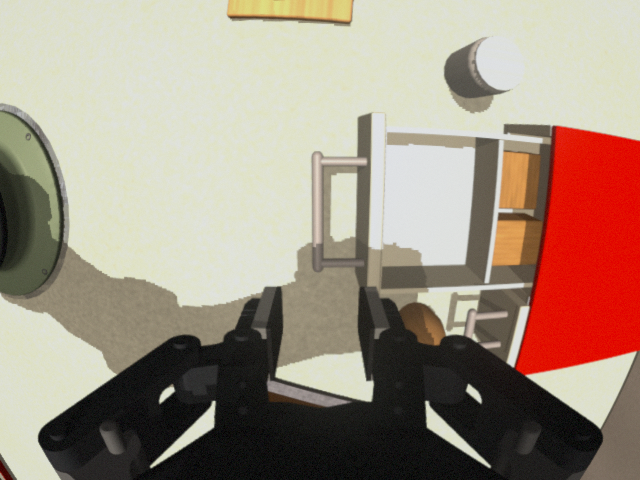

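View pics/s9.png

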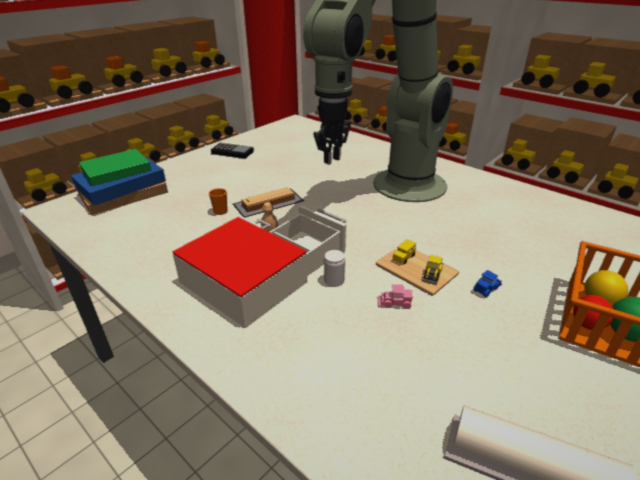

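The drawer is open: the handle stopped at x = 0.459 with about 28 N against the stop. The skittle, tin and narrow drawer look unmoved. Next is the loader.

Run:
```python
from h import *
s=bot.observe(); print(delta((.425,.335,.17),Rdown(107),s))
```

```text
(array([  9.8844,  -2.3492, -32.8524]), array([-1.8373,  0.0075, -0.0088]))
```

{"name": "step_arm", "arguments": {
  "targets": [
    [[0,-0.2,-3,-0.14,0,0,0.76],[0,-0.5,-7,-0.28,0,0,0.76],[1,-0.8,-11,-0.42,0,0,0.76],[2,-1,-15,-0.56,0,0,0.76],[3,-1.3,-19,-0.7,0,0,0.76],[4,-1.6,-23,-0.84,0,0,0.76],[5,-1.9,-27,-0.98,0,0,0.76],[6,-2.2,-30,-1.12,0,0,0.76],[8,-2.3,-32.8,-1.26,0,0,0.76],[9.8,-2.3,-32.8,-1.4,0,0,0.76]]
  ]
}}

```text
clock: 13.35
position: [0.4236, 0.3379, 0.1692]
tool_rot: [0.591, 1.562, 0.46]
force: [0.2, -1.0, 0.0]
grip_width: 0.0648
```

Run:
```python
from h import *
s=bot.observe(); print(s["qpos"],delta((.425,.335,.17),Rdown(107),s))
```

```text
[-0.4289  0.5335 -0.4833  1.8862  0.3421  0.7951  0.3444] (array([-0.0809, -0.2722,  0.1728]), array([-0.4274,  0.008 , -0.0032]))
```

{"name": "step_arm", "arguments": {
  "targets": [
    [[-0.1,-0.1,0.1,-0.14,0.008,0,0.76],[-0.1,-0.3,0.2,-0.28,0.008,0,0.76],[-0.1,-0.3,0.2,-0.427,0.008,0,0.76],[-0.1,-0.3,0.2,-0.427,0.008,0,0.76],[-0.1,-0.3,0.2,-0.427,0.008,0,0.76]]
  ]
}}

```text
clock: 13.85
position: [0.4249, 0.3343, 0.1695]
tool_rot: [1.815, 1.568, 2.106]
force: [-0.1, 0.5, -0.6]
grip_width: 0.0649
```

Run:
```python
from h import *
im,s=grab("wrist","w10"); print(s["position"],s["tool_rot"],s["force"],s["grip_width"],s["qpos"])
im,_=grab("top","t10")
```

```text
[0.4249 0.3343 0.1695] [1.8145 1.5677 2.1063] [-0.1254  0.4898 -0.5891] 0.06488743986562838 [-0.3419  0.556  -0.5936  1.879   0.4079  0.8287  0.7164]
```

View pics/w10.png

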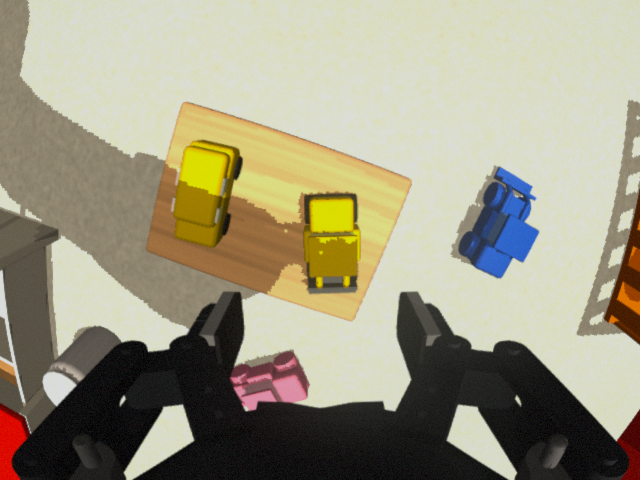

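View pics/t10.png

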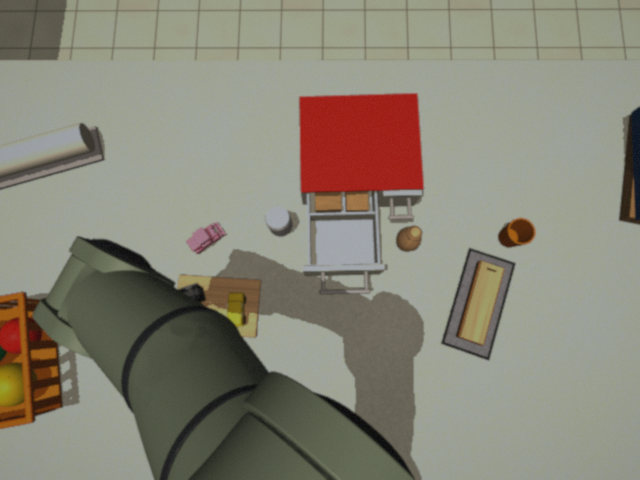

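Run:
```python
from h import *
im=cv2.imread("pics/w10.png"); cv2.imwrite("pics/c10.png",cv2.resize(im[180:310,270:400],None,fx=4.5,fy=4.5,interpolation=cv2.INTER_CUBIC))
```

```text
(no output)
```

View pics/c10.png

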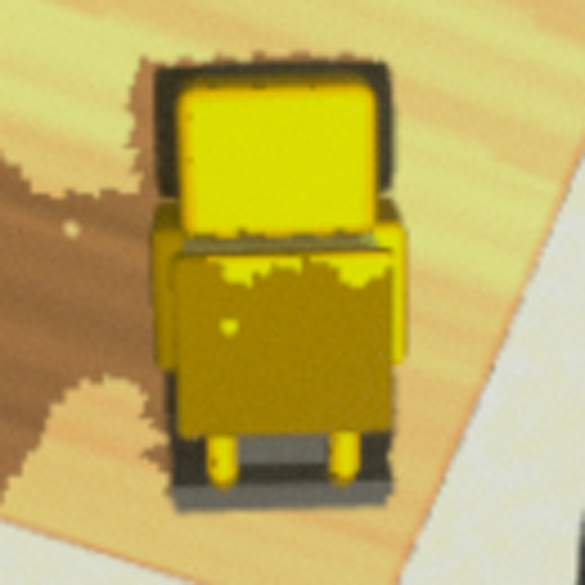

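Run:
```python
from h import *
s=bot.observe(); Rt,p=tool(s)
for z in(.033,.04,.045,.05):
    P=wcast([[303.8,226],[360,226],[304.5,261],[360,261]],z,s); q=((P-p)@Rt)[:,1:]*100
    print(z,q.round(2).tolist(),P.mean(0))
P=wcast([[304.5,194],[356,194]],.025,s); print("rear wheels",((P-p)@Rt)[:,1:]*100)
P=wcast([[308,293],[357,293]],.02,s); print("bucket front",((P-p)@Rt)[:,1:]*100)
```

```text
0.033 [[-1.14, -0.54], [2.89, -0.54], [-1.13, 2.12], [2.97, 2.14]] [0.43   0.3458 0.033 ]
0.04 [[-1.11, -0.73], [2.81, -0.72], [-1.1, 1.87], [2.89, 1.88]] [0.4279 0.345  0.04  ]
0.045 [[-1.09, -0.86], [2.76, -0.85], [-1.08, 1.68], [2.84, 1.7]] [0.4264 0.3443 0.045 ]
0.05 [[-1.07, -0.99], [2.7, -0.99], [-1.05, 1.5], [2.78, 1.51]] [0.425  0.3437 0.05  ]
rear wheels [[-1.1011 -2.7273]
 [ 2.6304 -2.7289]]
bucket front [[-0.9508  5.3398]
 [ 2.9823  5.3647]]
```

{"name": "step_arm", "arguments": {
  "targets": [
    [[1,0.9,0.7,-0.02,0,0,0.76],[5,0.9,0.7,-0.02,0,0,0.76],[8,0.9,0.7,-0.02,0,0,0.76],[8,0.9,0.7,-0.02,0,0,0.76]]
  ]
}}

```text
clock: 14.35
position: [0.4274, 0.3448, 0.0863]
tool_rot: [2.945, 1.566, -3.025]
force: [0.1, -0.7, 0.8]
grip_width: 0.0649
```

Run:
```python
from h import *
im,s=grab("wrist","w11"); print(s["position"],s["tool_rot"],s["force"])
Rt,p=tool(s); print(wproj([p+Rt@np.array([.053,0,0])],s), delta((*p[:2],.0375),Rdown(108),s))
```

```text
[0.4274 0.3448 0.0863] [ 2.9446  1.5657 -3.0253] [ 0.0843 -0.7255  0.826 ]
[[319.6684 278.8214]] (array([ 4.8849, -0.0048,  0.0243]), array([-0.0009, -0.005 , -0.001 ]))
```

View pics/w11.png

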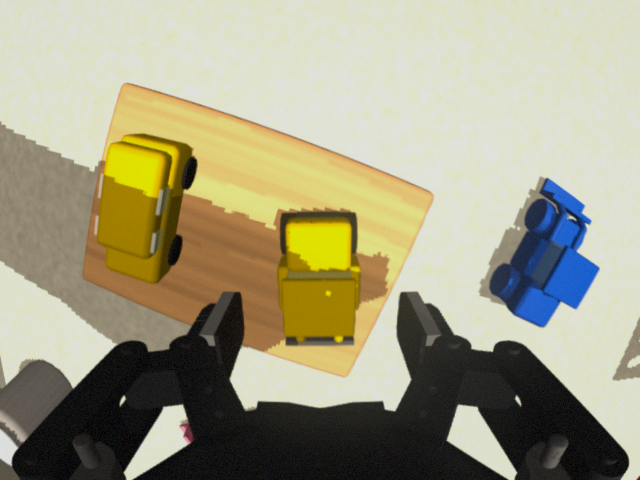

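{"name": "step_arm", "arguments": {
  "targets": [
    [[2,0,0,0,-0.005,0,0.76],[4,0,0,0,-0.005,0,0.76],[4.85,0,0,0,-0.005,0,0.76],[4.85,0,0,0,-0.005,0,0.76]]
  ]
}}

```text
clock: 14.8
position: [0.428, 0.346, 0.0404]
tool_rot: [0.737, 1.568, 1.05]
force: [-1.3, -0.2, 0.5]
grip_width: 0.0649
```

Run:
```python
from h import *
im,s=grab("wrist","w12"); print(s["position"],s["tool_rot"],s["force"])
```

```text
[0.428  0.346  0.0404] [0.7366 1.5679 1.0499] [-1.327  -0.1817  0.5453]
```

View pics/w12.png

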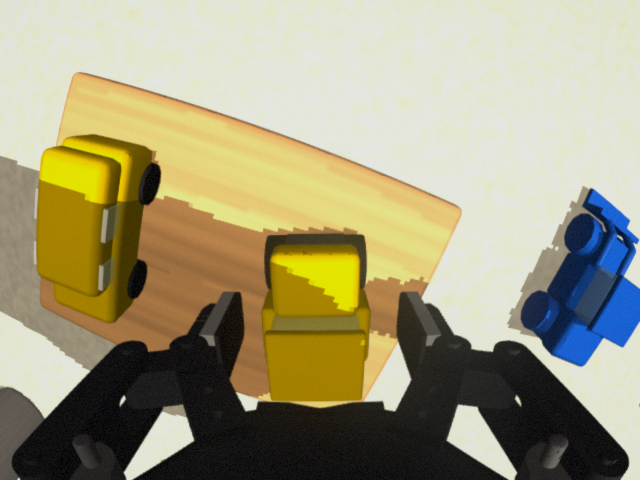

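{"name": "step_arm", "arguments": {
  "targets": [
    [[0.25,-0.2,0,0,0,0,0.76],[0.25,-0.2,0,0,0,0,0.6],[0.25,-0.2,0,0,0,0,0.4],[0.25,-0.2,0,0,0,0,0.3],[0.25,-0.2,0,0,0,0,0.3],[0.25,-0.2,0,0,0,0,0.3]]
  ],
  "grip_force": 30
}}

```text
clock: 15.45
position: [0.4293, 0.3443, 0.0392]
tool_rot: [0.514, 1.566, 0.827]
force: [-0.4, -1.9, 7.0]
grip_width: 0.0396
```

{"name": "step_arm", "arguments": {
  "targets": [
    [[-0.5,0,0,0,0,0,0.3],[-2,0,0,0,0,0,0.3],[-4,0,0,0,0,0,0.3],[-7,0,0,0,0,0,0.3],[-10,0,0,0,0,0,0.3],[-13,0,0,0,0,0,0.3],[-16,0,0,0,0,0,0.3],[-16,0,0,0,0,0,0.3]]
  ]
}}

```text
clock: 16.25
position: [0.4297, 0.3449, 0.2038]
tool_rot: [0.426, 1.561, 0.738]
force: [-0.4, 0.8, -1.9]
grip_width: 0.0391
```

Run:
```python
from h import *
im,s=grab("wrist","w13"); print(s["position"],s["tool_rot"],s["force"],s["grip_width"],s["qpos"])
print(delta((.567,.011,.20),Rdown(92),s))
```

```text
[0.4297 0.3449 0.2038] [0.4256 1.5607 0.7384] [-0.3907  0.7546 -1.899 ] 0.03909685463423915 [-0.3315  0.5227 -0.6225  1.8312  0.383   0.8991  0.7531]
(array([  0.2568, -35.9954,   2.7828]), array([ 0.2779,  0.0086, -0.0054]))
```

View pics/w13.png

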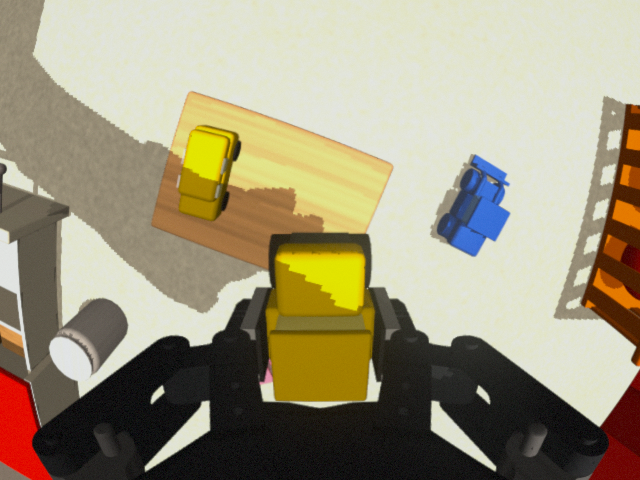

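{"name": "step_arm", "arguments": {
  "targets": [
    [[0.1,-1.5,0.1,0,0,0,0.3],[0.1,-4.5,0.4,0.02,0.005,0,0.3],[0.2,-8.5,0.7,0.06,0.005,0,0.3],[0.2,-13,1,0.1,0.008,0,0.3],[0.2,-17.5,1.4,0.14,0.008,0,0.3],[0.2,-22,1.7,0.18,0.008,0,0.3],[0.2,-26.5,2.1,0.22,0.008,-0.005,0.3],[0.2,-30.5,2.4,0.25,0.008,-0.005,0.3],[0.2,-33.5,2.6,0.27,0.008,-0.005,0.3],[0.2,-36,2.8,0.278,0.008,-0.005,0.3]]
  ]
}}

```text
clock: 17.3
position: [0.5665, 0.0071, 0.1981]
tool_rot: [-2.635, 1.568, -2.603]
force: [0.6, 0.2, -1.2]
grip_width: 0.0396
```

{"name": "step_arm", "arguments": {
  "targets": [
    [[0,0,0,0,0,0,0.3],[0,0,0,0,0,0,0.3]]
  ]
}}

```text
clock: 17.5
position: [0.5658, 0.0059, 0.1973]
tool_rot: [-2.792, 1.566, -2.762]
force: [0.4, 0.2, -0.9]
grip_width: 0.0394
```

Run:
```python
from h import *
im,s=grab("wrist","w14"); print(s["position"],s["tool_rot"],s["force"],s["grip_width"],s["qpos"])
im,s=grab("top","t14");im,s=grab("scene","s14")
print(delta((.567,.011,.20),Rdown(92),s))
```

```text
[0.5658 0.0059 0.1973] [-2.7921  1.5661 -2.7616] [ 0.3857  0.2478 -0.8757] 0.039415901704654296 [ 0.2444  0.5369 -0.503   1.7914  0.3214  0.9     1.1988]
(array([-0.2232,  0.3229,  0.1251]), array([-0.0018, -0.0036,  0.0011]))
```

View pics/w14.png

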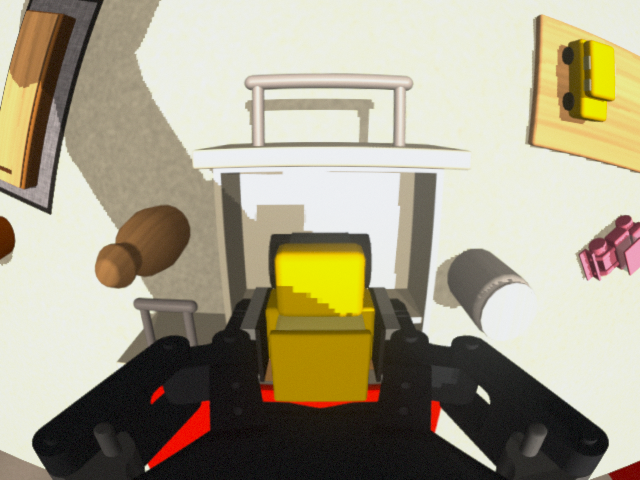

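View pics/s14.png

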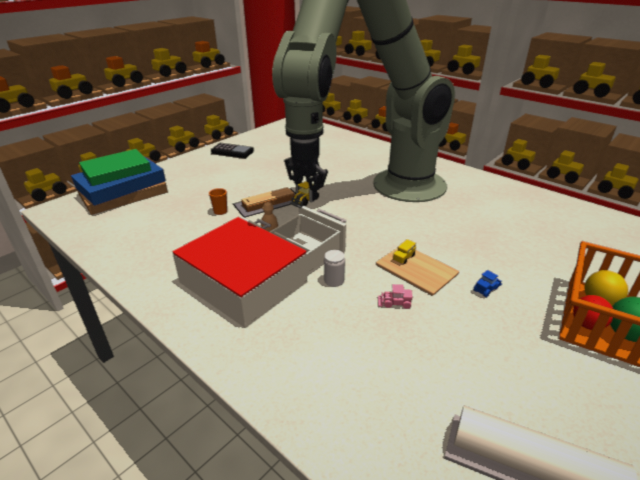

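Run:
```python
from h import *
s=bot.observe()
P=wcast([[250,82],[409,82]],.075,s); print("handle",P,P.mean(0))
print("panel top inner",wcast([[200,167],[466,167]],.101,s))
# side wall top outer/inner at z=.078
print("walls top z78 L out,in / R in,out",wcast([[219,240],[240,240],[402,240],[437,240]],.078,s))
h=P.mean(0); a=np.radians(2); b=h+.114*np.array([np.cos(a),np.sin(a),0]); print("bay",b)
im=cv2.imread("pics/w14.png"); cv2.imwrite("pics/c14.png",cv2.resize(im[60:340,190:480],None,fx=2.1,fy=2.1,interpolation=cv2.INTER_CUBIC))
```

```text
handle [[ 0.4608 -0.041   0.075 ]
 [ 0.4567  0.0625  0.075 ]] [0.4588 0.0108 0.075 ]
panel top inner [[ 0.5148 -0.0664  0.101 ]
 [ 0.5088  0.0958  0.101 ]]
walls top z78 L out,in / R in,out [[ 0.5677 -0.0621  0.078 ]
 [ 0.5672 -0.0471  0.078 ]
 [ 0.5636  0.0641  0.078 ]
 [ 0.5628  0.0896  0.078 ]]
bay [0.5727 0.0147 0.075 ]
```

View pics/c14.png

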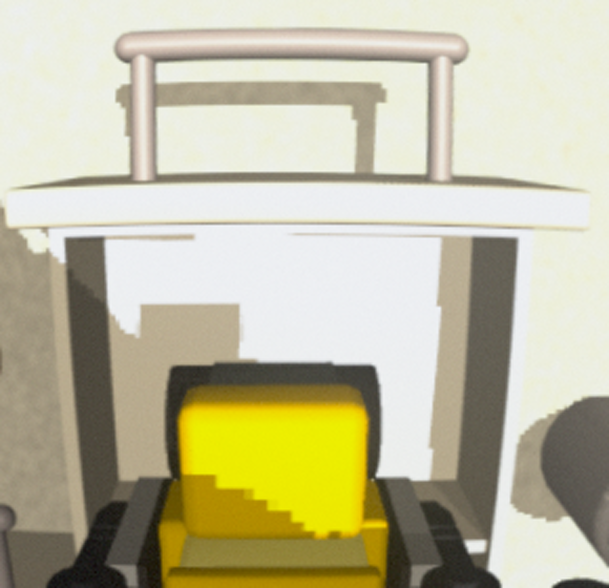

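Run:
```python
from h import *
s=bot.observe()
print("partition top",wcast([[425,320],[425,322]],.073,s))
print(delta((.567,.014,.065),Rdown(92),s))
```

```text
partition top [[0.6288 0.091  0.073 ]
 [0.6306 0.0913 0.073 ]]
(array([13.2889,  0.6116,  0.168 ]), array([-0.0014, -0.0033,  0.0012]))
```

{"name": "step_arm", "arguments": {
  "targets": [
    [[0,0.6,0.15,0,-0.003,0,0.3],[2,0.6,0.15,0,-0.003,0,0.3],[5,0.6,0.15,0,-0.003,0,0.3],[8,0.6,0.15,0,-0.003,0,0.3],[10,0.6,0.15,0,-0.003,0,0.3],[10,0.6,0.15,0,-0.003,0,0.3]]
  ]
}}

```text
clock: 18.25
position: [0.5655, 0.015, 0.0958]
tool_rot: [-2.935, 1.567, -2.9]
force: [-0.5, -0.3, -0.6]
grip_width: 0.04
```

Run:
```python
from h import *
im,s=grab("wrist","w15"); print(s["position"],s["tool_rot"],s["force"],s["grip_width"])
im,_=grab("scene","s15")
print(delta((.567,.014,.055),Rdown(92),s))
```

```text
[0.5655 0.015  0.0958] [-2.9351  1.5667 -2.8999] [-0.4932 -0.2867 -0.594 ] 0.04004391981202641
(array([ 4.0761, -0.1038,  0.1633]), array([ 0.0003, -0.004 ,  0.0008]))
```

View pics/w15.png

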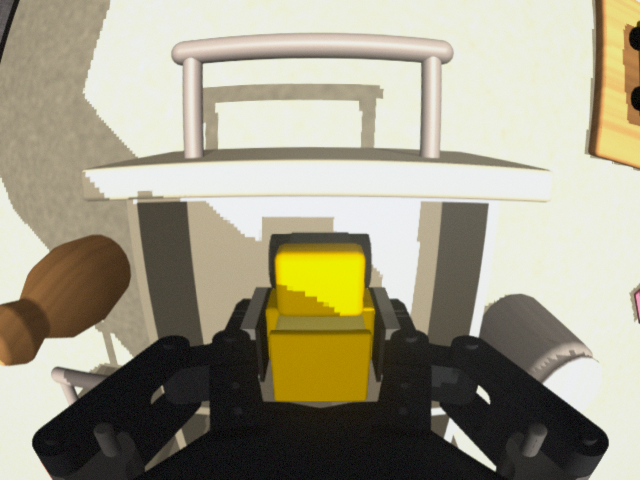

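{"name": "step_arm", "arguments": {
  "targets": [
    [[1.5,-0.1,0.15,0,-0.004,0,0.3],[3,-0.1,0.15,0,-0.004,0,0.3],[4.1,-0.1,0.15,0,-0.004,0,0.3],[4.1,-0.1,0.15,0,-0.004,0,0.3]]
  ]
}}

```text
clock: 18.75
position: [0.568, 0.014, 0.0564]
tool_rot: [-0.39, 1.569, -0.355]
force: [0.2, -0.5, -1.6]
grip_width: 0.0396
```

Run:
```python
from h import *
im,s=grab("wrist","w16"); print(s["position"],s["force"],s["grip_width"])
print(delta((.567,.014,.046),Rdown(92),s))
im,_=grab("scene","s16"); cv2.imwrite("pics/c16.png",cv2.resize(im[170:300,210:370,::-1],None,fx=4.5,fy=4.5,interpolation=cv2.INTER_CUBIC))
```

```text
[0.568  0.014  0.0564] [ 0.1616 -0.475  -1.6398] 0.03960534304489996
(array([ 1.0413,  0.0033, -0.099 ]), array([-0.    ,  0.0021,  0.0009]))
```

View pics/c16.png

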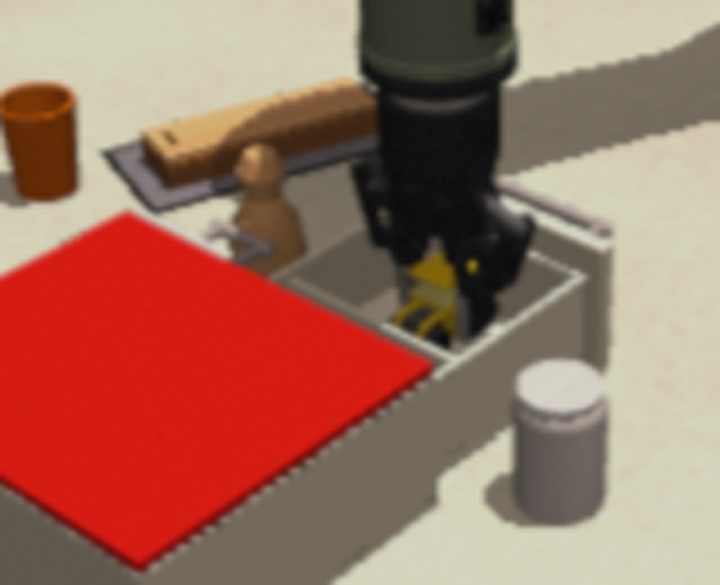

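View pics/w16.png

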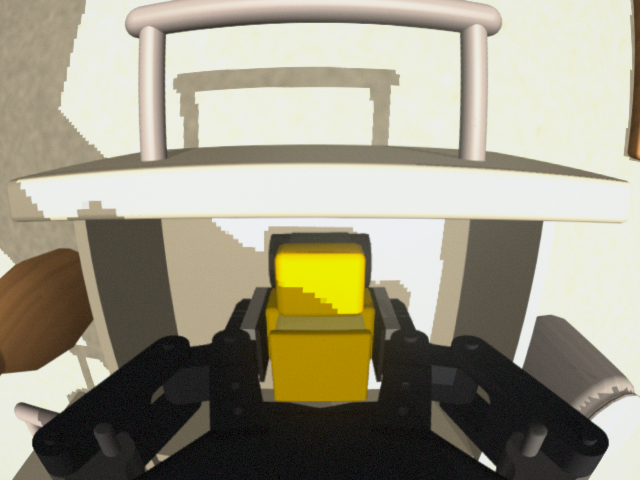

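The loader is held inside the bay with clearance to both the front panel and the partition. I'll lower it slowly until it touches the floor.

{"name": "step_arm", "arguments": {
  "targets": [
    [[0.4,0,-0.1,0,0,0,0.3],[0.7,0,-0.1,0,0,0,0.3],[0.9,0,-0.1,0,0,0,0.3],[0.9,0,-0.1,0,0,0,0.3]]
  ]
}}

```text
clock: 19.25
position: [0.5676, 0.014, 0.0484]
tool_rot: [-0.232, 1.567, -0.198]
force: [-0.3, -0.3, -1.1]
grip_width: 0.0393
```

{"name": "step_arm", "arguments": {
  "targets": [
    [[0.15,0,0,0,0,0,0.3],[0.3,0,0,0,0,0,0.3],[0.35,0,0,0,0,0,0.3],[0.35,0,0,0,0,0,0.3]]
  ]
}}

```text
clock: 19.65
position: [0.5679, 0.014, 0.0452]
tool_rot: [-0.215, 1.567, -0.18]
force: [-1.2, -0.9, 3.7]
grip_width: 0.0394
```

{"name": "step_arm", "arguments": {
  "targets": [
    [[0.05,0,0,0,0,0,0.35],[0.05,0,0,0,0,0,0.5],[0,0,0,0,0,0,0.6],[0,0,0,0,0,0,0.65],[0,0,0,0,0,0,0.65],[0,0,0,0,0,0,0.65]]
  ]
}}

```text
clock: 20.25
position: [0.5678, 0.014, 0.0452]
tool_rot: [-0.222, 1.567, -0.187]
force: [-1.0, -0.2, -0.1]
grip_width: 0.0554
```

Run:
```python
from h import *
im,s=grab("wrist","w17"); print(s["position"],s["force"],s["grip_width"])
```

```text
[0.5678 0.014  0.0452] [-0.9787 -0.2056 -0.1413] 0.05541948019832804
```

View pics/w17.png

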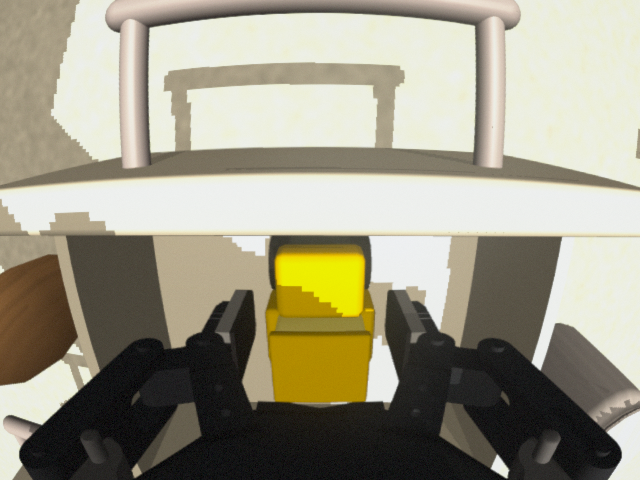

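The fingers are clear of the loader on both sides, so I can go straight up.

{"name": "step_arm", "arguments": {
  "targets": [
    [[-1,0,0,0,0,0,0.65],[-3,0,0,0,0,0,0.65],[-6,0,0,0,0,0,0.65],[-10,0,0,0,0,0,0.65],[-14,0,0,0,0,0,0.65],[-18,0,-1,0,0,0,0.65],[-22,0,-3,0,0,0,0.65],[-22,0,-6,0,0,0,0.65],[-22,0,-9,0,0,0,0.65],[-22,0,-9,0,0,0,0.65]]
  ]
}}

```text
clock: 21.3
position: [0.4742, 0.0107, 0.2659]
tool_rot: [-0.6, 1.566, -0.565]
force: [0.8, -0.8, -0.3]
grip_width: 0.0555
```

Run:
```python
from h import *
im,s=grab("wrist","w18"); print(s["position"],s["force"],s["grip_width"])
im,_=grab("scene","s18"); cv2.imwrite("pics/c18.png",cv2.resize(im[160:310,200:440,::-1],None,fx=3.3,fy=3.3,interpolation=cv2.INTER_CUBIC))
im,_=grab("top","t18")
```

```text
[0.4742 0.0107 0.2659] [ 0.8138 -0.771  -0.3401] 0.055506728723055426
```

View pics/c18.png

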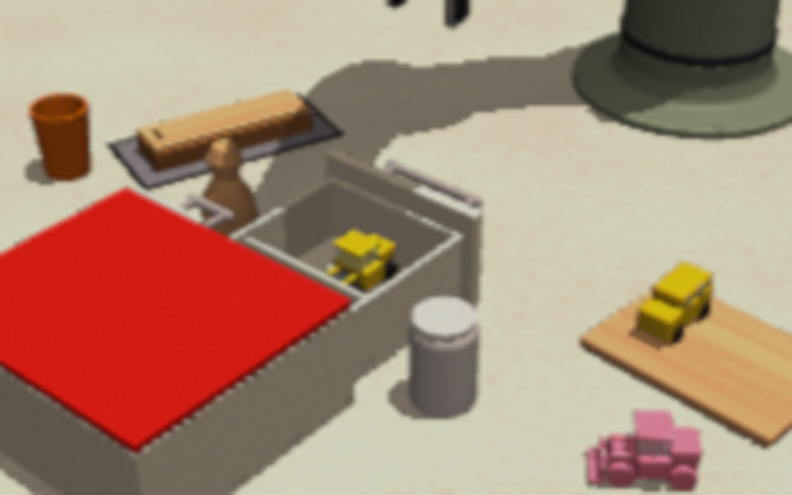

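View pics/w18.png

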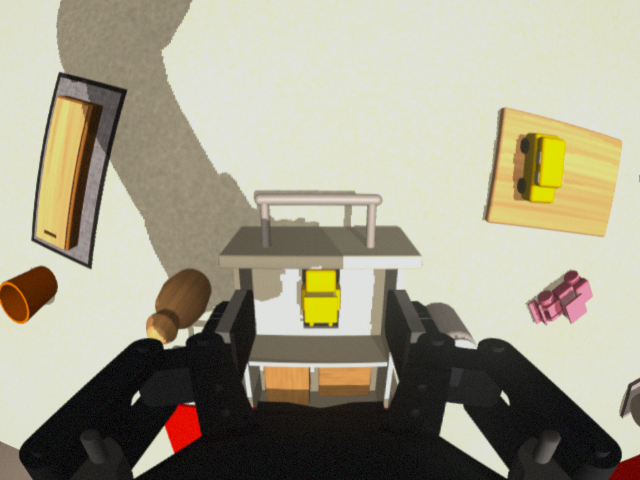

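View pics/t18.png

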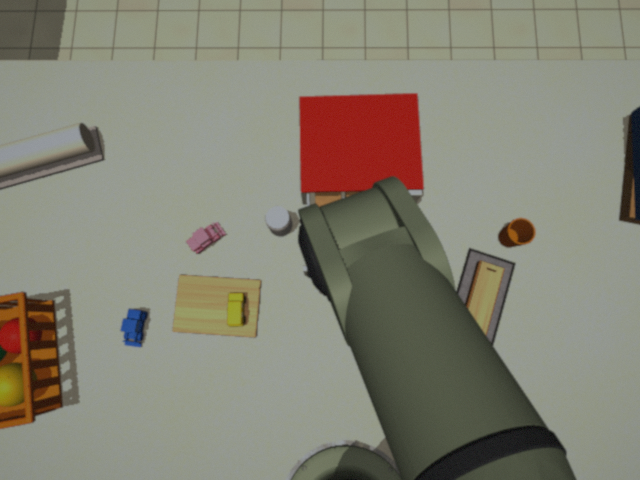

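Run:
```python
from h import *
s=bot.observe()
P=wcast([[258,200],[378,200]],.075,s); print("handle",P.mean(0))
bot.job_done(); print(bot.observe()["clock"])
```

```text
handle [0.464  0.0086 0.075 ]
the job is handed in; nothing more can be done
the job is handed in; nothing more can be done
```

The job is handed in after about 21 s of robot time. The case is on the pad, the wide drawer is open, and the loader stands on its wheels in the front compartment. One late reading of the handle, described below, differed by 5 mm.

- **Case:** I gripped it across its width and slid it onto the pad. The wrist view after release showed it lengthwise and wholly on the pad, with about 25 mm clear on every side. For a moment during the slide the force reading suggested I was carrying part of its weight. The tool was at most about 0.3 mm high then, so I pressed back down.
- **Drawer:** I pulled it until it hit its stop, at about 158 mm of travel with about 28 N on the arm. It started slightly ajar, so that is consistent with fully open.
- **Loader:** I lowered it until the force showed it touching the floor, then let go and rose straight up. The last pictures show it upright with nothing touching it.
- **Everything else:** The van, skittle, tin and cup look unmoved, and the narrow drawer looks shut.

**Check that disagreed:** my last rough reading put the handle at x = 0.464 m, against 0.459 m at the stop and again just before placing the loader. I read that last one by eye from a few pixels at the edge of the fisheye picture. I took it as measuring error and did not check it further. It could also mean the drawer moved back about 5 mm, though I saw no sign of the gripper touching it.

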